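Change the cartridges of the water filter and lock them in

TASK

Fit new cartridges in the water filter, whose canister is leaned towards you: put the thick pleated cartridge in first, right down on the sprung seat, and the thin strainer cartridge, bar side up, on top of it. Then set the locking ring in the mouth with its two lugs in the two notches and turn it clockwise, seen from above, until it is tight at its stop, so that it clamps the stack; let go, and leave the other things on the worktop where they stand.

Things in the scene. Friction and masses are not known exactly. Their poses are not given: they have to be found in the camera images.
- filter: stand of the water filter, fixed: white foot 150 x 156 x 16 mm with two cheeks (128 mm tall, 133 mm over both) that carry a steel canister leaned 30 degrees forward, to the stand's -x side. Origin: centre of the foot's underside, z up. The middle of the canister's mouth is 141 mm above the worktop
- canister: round steel canister, 104 mm outside, 102 mm long, fixed in the stand and leaned with it. Origin: centre of its underside; z along its axis, out of the mouth; y level, parallel to the stand's y. Bore 76 mm wide; the sprung seat inside is at z = 30 mm. The bore is plain up to z = 80 mm
- mouth (a point): centre of the canister's mouth, in the plane of its rim (z = 102 mm in the canister's frame; same axes). Two lips, flush with the rim, narrow the mouth to the bore's 76 mm; between them are two notches, 94 mm across, each 64 degrees wide, centred on the canister's +x and -x, open downward
- seat (a joint): sprung seat inside the canister, on which the stack stands: m it is pressed down from its top position (0), up to 0.006; preloaded with 4.5 N, then 1.5 N/mm. Turning the ring home presses it down about 2.5 mm by the slope alone, with a fraction of a N m; the ring then stays locked by friction
- thick_cartridge: the thick cartridge: disc 68 mm in diameter, 30 mm thick, white end caps, pleated side; on top a pull bar along x, 36 x 12 mm, 16 mm tall (top at 46 mm). Origin: centre of its underside, z up. 0.2 kg. In place: origin at z = 30 mm in the canister's frame, any yaw
- thin_cartridge: the thin cartridge: smooth white disc 68 mm in diameter, 24 mm thick, rings of holes in its top; underside hollow, 58 mm wide, 18 mm deep, takes the other's bar; on top a pull bar along x, 36 x 12 mm, 16 mm tall (top at 40 mm). Origin: centre of its underside, z up. 0.1 kg. In place on the thick one: origin at z = 60 mm in the canister's frame, any yaw
- locking_ring: the grey locking ring: 70 mm outside, 54 inside, 8 thick; two lugs on its +x and -x (87 mm across, each 32 degrees wide, tops sloped like the lips); above them an arched bar along x, 69 x 13 mm, from 28 to 42 mm above the underside. Origin: centre of its underside, z up. 0.08 kg. Laid in the notches on the stack: origin at z = 84 mm in the canister's frame; a half turn is the same
- salt_shaker: bystander: glass salt shaker, 44 x 90 mm, origin under its centre
- mug: bystander: blue and white mug beside the filter, 102 mm tall, origin under its middle
- garlic: bystander: garlic bulb, 60 mm, origin under its centre
- teaspoon: bystander: teaspoon, 130 mm long, lying flat, origin under its middle
- groove (a point): point on the canister's axis at z = 80 mm, the floor of the groove (94 mm across) that runs from each notch clockwise (seen from above the mouth) under a lip. The lip's underside slopes down clockwise, 4 mm in 72 degrees; stops end the grooves when the ring has turned 75 degrees from the middle of the notches. Anticlockwise is closed
Not all that is in view belongs to the job. Leave any purple look-alike of the thin_cartridge alone. What is shaped like the thick_cartridge but orange is not meant.

How it is judged:
By the outcome, as a careful person would: the job done as asked, in the order asked, and still so for the second after the job is handed in, with the robot touching nothing.
It also fails if it takes over 70 s, if anything falls off the work surface, if the arm or the gripper's body presses on something with over 40 N, if the wrist force passes 120 N, or if a joint passes its speed limit or range.

ROBOT

A 6-joint arm with a two-finger parallel gripper is mounted at the origin on a cart in front of the work surface, level with it; the furniture and walls round the work are solid. World frame = base frame: x ahead of the robot, y to its left, z up, the work surface at z = 0. Lengths are in m, angles in rad, forces in N, time in s.
With the tool pointing down it reaches from about 0.35 to 0.775 m from the base axis. Payload 5.5 kg.
Tool frame: the origin (TCP) lies at the very end of the fingers, on their centre line; the grasp point (between the pads) lies 19 mm behind it; z points along the fingers, y is the line along which they close (so a half turn about z gives the same grasp; the last joint's range is limited). The gripper opens to 85 mm and grips with 20 to 120 N. Pads are 22 mm wide; open, the fingers measure 114 mm over their backs; the gripper's body (76 mm by 85 mm) begins 54 mm behind the grasp point. The pads swing forward as they close: fully open they stand 13 mm farther back than shut.
Start: joints at [-1.47, 0.313, 0.046, 1.304, 0, 1.431], TCP at [0.137, -0.558, 0.231] pointing down, gripper open.
Joint ranges: [-2.76, 2.76], [-0.86, 1.69], [-1.03, 1.26], [-2.2, 2.34], [-1.47, 1.5], [-3.14, 3.14]. Speed limits (rad/s): [2.57, 2.57, 3.14, 3.14, 3.14, 3.14].

INTERFACE

Orientations are given as a unit quaternion [w, x, y, z].
In Python, from workcell import get_state, read_camera, hand_in gives the robot as it stands.
- The arm moves only by the tool send_rows, never from a script. Its argument "increments" is a list of rows, each an object of numbers: "dx", "dy", "dz": the shift along the world's x, y, z in units of 25 mm (1.0 is 25 mm); "roll": the turn about the world's z in units of 8 degrees (1.0 is 8 degrees); "claw": the opening, from -1 (shut) to 1 (fully open). In form: [{"dx": .., "dy": .., "dz": .., "roll": .., "claw": ..}, ...]. A call has exactly 5 rows; each row is the pose to reach, as a shift and turn from the pose commanded when the call began; what a row does not reach only later rows make up. A row lasts 1/8 s, in which the tool goes at most 62.5 mm and 10.7 degrees, less where a joint would pass 70% of its speed; a pose out of reach is approached as far as the arm can. A call with a gripper value outside its range is refused whole. The fingers move at their own pace and stop on an object; "grip_force" is the grip in N (left out, the last holds). Time passes only in rows, so rows that repeat a pose let the fingers close, or fill a call up. It gives the time, the measured TCP pose, the force, the opening and the grip force at its end, in the units of the state.
- get_state(): the state, without advancing time (a new reading comes with each control period).
- read_camera(name): name is "scene" or "top" or "wrist"; returns a dict with "image" (420x560x3 uint8, blue, green, red), "fx", "fy", "cx", "cy" (pixels), "world_to_cam" (4x4, takes a point from world to camera coordinates). Camera axes: x right, y up, looking along -z (the intrinsics and any distortion apply to the point x, -y, -z); pixel columns grow to the right and rows downward; lengths in m; the calibration is good to about 2 mm. A picture is of the moment at which its call begins. There is no depth.
- hand_in(): hands the job in; it is judged then, once.
The state is a dict: "clock": time; "joint_pos": joint angles; "qvel": joint speeds; "tau": joint torques, N m; "tcp_pos": TCP position; "orientation": TCP orientation; "wrist_force": force on the tool from outside, world axes, zero at the start; "ft_torque": the same for the moment, N m; "finger_gap": finger opening in m; "grip_force": force on a finger pad.
Only numpy, scipy, OpenCV 4.12 (cv2) and the standard library are available. Lean on these libraries where they do the work, as an engineer would, in place of code of your own. Each camera call takes 0.05 s, during which the arm holds its last target. There are 200 camera calls.

## Working session

There is one attempt and no reset: what is moved stays moved. The work goes in short steps, Python scripts to look and compute and a tool call to move; the robot and the scene stay as the last step left them, time stands still between calls to the robot, and variables do not carry over. Pictures are saved under pics/ and viewed, at most 10 in all, crops included, and the job is handed in when it is done.

Besides the shell and the picture viewer there is one more tool, called after "Emit:" as name(argument=value, ...) on one line, values as JSON. send_rows: Moves the arm, as the interface text tells. Its arguments: {"type":"object","properties":{"increments":{"type":"array","items":{"type":"object","properties":{"dx":{"type":"number"},"dy":{"type":"number"},"dz":{"type":"number"},"roll":{"type":"number"},"claw":{"type":"number"}}}},"grip_force":{"type":"number"}},"required":["increments"]}

```bash
mkdir -p pics; ls; python3 - <<'E'
from workcell import *
import cv2,numpy as np
np.set_printoptions(precision=4,suppress=True)
print(get_state())
for n in ["scene","top"]:
    c=read_camera(n); cv2.imwrite(f"pics/{n}0.png",cv2.resize(c["image"],(784,588)))
    cv2.imwrite(f"raw_{n}.png",c["image"]); print(n,{k:v for k,v in c.items() if k!="image"})
E
```

```text
pics
{'clock': 0.0, 'joint_pos': array([-1.4696,  0.314 ,  0.045 ,  1.3036,  0.    ,  1.4312]), 'qvel': array([-0.0012,  0.0013, -0.0004, -0.001 , -0.0007, -0.0008]), 'tau': array([ -0.0003, -48.0625,  29.8533,   0.0193,  -0.0001,  -0.    ]), 'tcp_pos': array([ 0.1371, -0.5579,  0.2304]), 'orientation': array([-0.0009,  0.9928,  0.1201,  0.    ]), 'wrist_force': array([-0.077 , -0.121 ,  0.9878]), 'ft_torque': array([ 0.0174, -0.0436,  0.0056]), 'grip_force': 0.0, 'finger_gap': 0.08566630070607187}
scene {'fx': 454.3083863195005, 'fy': 454.3083863195005, 'cx': 278.8251108499091, 'cy': 215.88116503832777, 'world_to_cam': array([[-0.4606, -0.8875, -0.0119,  0.4266],
       [ 0.5088, -0.275 ,  0.8158, -0.3027],
       [-0.7273,  0.3696,  0.5783, -0.7722],
       [ 0.    ,  0.    ,  0.    ,  1.    ]])}
top {'fx': 389.0327503163289, 'fy': 389.0327503163289, 'cx': 277.4434259688893, 'cy': 207.1766587642858, 'world_to_cam': array([[ 0.0241, -0.9997,  0.0003,  0.1993],
       [ 0.9804,  0.0237,  0.1955, -0.5454],
       [-0.1954, -0.0044,  0.9807, -0.8583],
       [ 0.    ,  0.    ,  0.    ,  1.    ]])}
```

View pics/scene0.png

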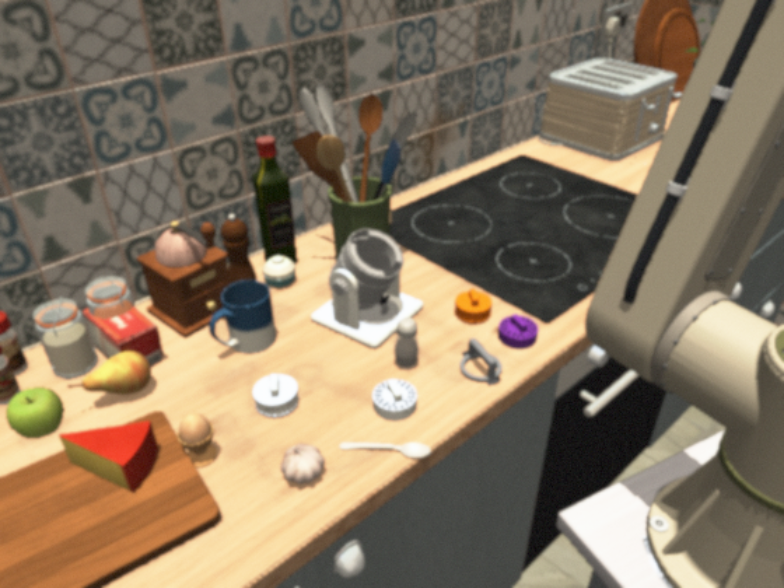

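View pics/top0.png

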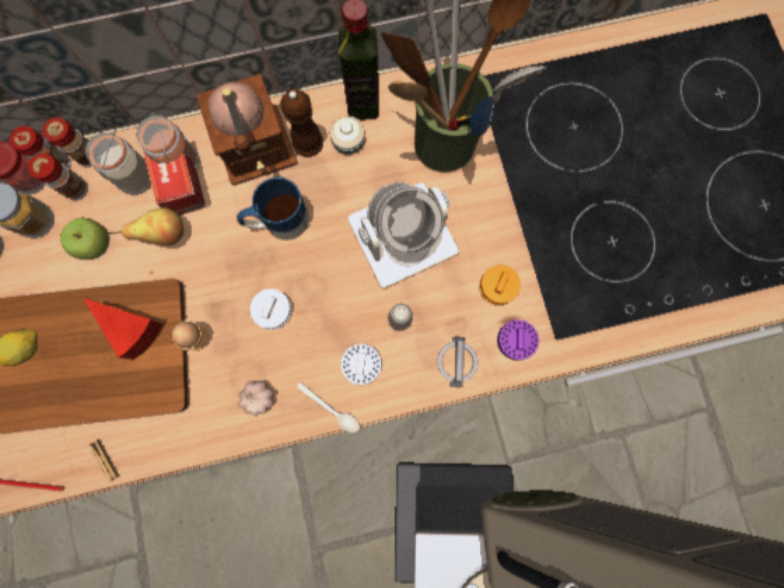

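Candidates (top view, 784x588):
- White bar discs: (270,308), plain top, is the thick one; (361,364), holed top, is the thin one.
- Look-alikes to avoid: orange (500,285) and purple (518,340).
- Grey ring at (458,362).

I'll check the choice in a close crop.

```bash
python3 - <<'E'
import cv2
a=cv2.imread("raw_top.png")[110:310,150:400]; cv2.imwrite("pics/c1.png",cv2.resize(a,(750,600),interpolation=cv2.INTER_CUBIC))
a=cv2.imread("raw_scene.png")[150:310,160:373]; cv2.imwrite("pics/c2.png",cv2.resize(a,(799,600),interpolation=cv2.INTER_CUBIC))
E
```

```text
(no output)
```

View pics/c1.png

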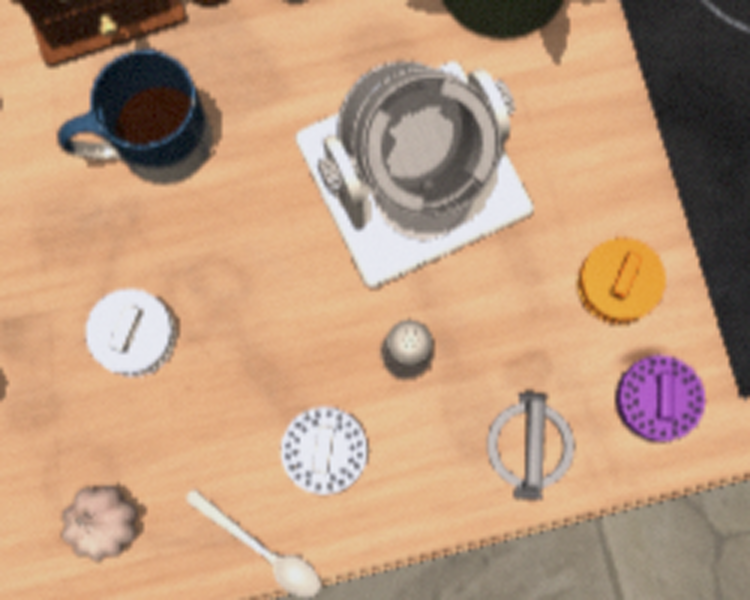

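View pics/c2.png

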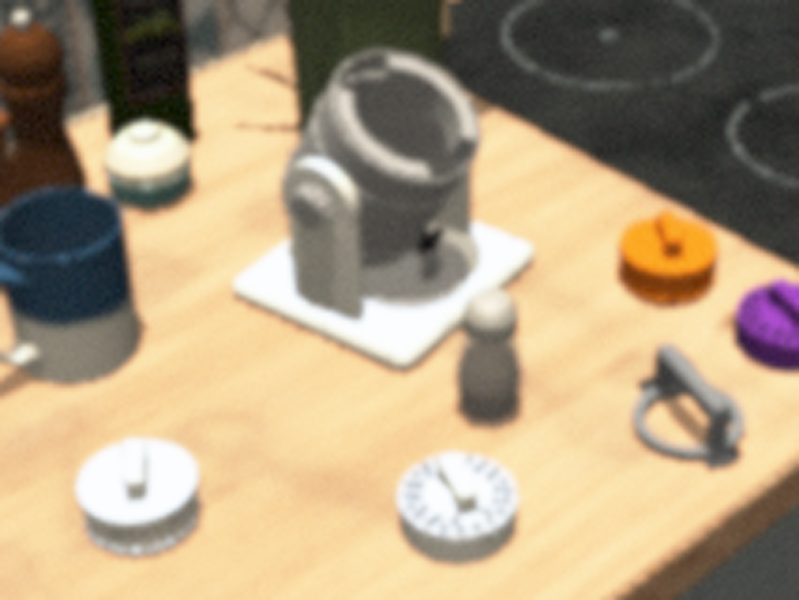

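The crops confirm it. The thick cartridge is the plain white one at (129,332) with its pleated side visible, the thin one is white and holed at (324,450), and the ring's bar centre is at (531,445). The foot corners are at (298,131), (374,287) and (533,211).

```bash
cat > h.py <<'E'
import numpy as np
C={"scene":(454.30839,278.82511,215.88117,np.array([[-0.4606,-0.8875,-0.0119,0.4266],[0.5088,-0.275,0.8158,-0.3027],[-0.7273,0.3696,0.5783,-0.7722]])),
"top":(389.03275,277.44343,207.17666,np.array([[0.0241,-0.9997,0.0003,0.1993],[0.9804,0.0237,0.1955,-0.5454],[-0.1954,-0.0044,0.9807,-0.8583]]))}
def ray(n,uv,z,c=None):
    f,cx,cy,M=c or C[n]; R,t=M[:,:3],M[:,3]
    o=-R.T@t; d=R.T@np.array([(uv[0]-cx)/f,-(uv[1]-cy)/f,-1]); return o+d*(z-o[2])/d[2]
def proj(n,P,c=None):
    f,cx,cy,M=c or C[n]; p=(M[:,:3]@np.atleast_2d(P).T).T+M[:,3]
    return np.c_[cx+f*p[:,0]/-p[:,2],cy-f*p[:,1]/-p[:,2]]
def t1(u,v): return (150+u/3,110+v/3)
def s1(u,v): return (160+u/3.751,150+v/3.751)
E
cat > m.py <<'E'
from h import *
np.set_printoptions(precision=4,suppress=True)
def pr(n,*a): print(n,*a)
pr("thick",ray("top",t1(129,332),.03),ray("scene",s1(137,482),.03))
a,b=ray("top",t1(137,308),.046),ray("top",t1(121,350),.046);d=a-b;pr(" bar",(a+b)/2,np.degrees(np.arctan2(d[1],d[0])),np.linalg.norm(d))
pr("thin",ray("top",t1(324,450),.024),ray("scene",s1(457,493),.024))
a,b=ray("top",t1(328,428),.04),ray("top",t1(319,473),.04);d=a-b;pr(" bar",(a+b)/2,np.degrees(np.arctan2(d[1],d[0])),np.linalg.norm(d))
a,b=ray("top",t1(535,396),.042),ray("top",t1(527,493),.042);d=a-b;pr("ring bar",(a+b)/2,np.degrees(np.arctan2(d[1],d[0])),np.linalg.norm(d))
L,B,R=[ray("top",t1(*p),.016) for p in [(298,131),(374,287),(533,211)]]
pr("foot",L,B,R,np.linalg.norm(L-B),np.linalg.norm(R-B),(L+R)/2)
for d in (L-B,R-B):pr(np.degrees(np.arctan2(d[1],d[0])))
L2,R2=[ray("scene",s1(*p),.016) for p in [(234,284),(533,253)]];pr(L2,R2,(L2+R2)/2)
E
python3 m.py
```

```text
thick [0.5074 0.4135 0.03  ] [0.508  0.4148 0.03  ]
 bar [0.5073 0.4101 0.046 ] -17.064219118069058 0.03513621396294276
thin [0.4182 0.2553 0.024 ] [0.4196 0.2553 0.024 ]
 bar [0.4169 0.2549 0.04  ] -9.465906477530734 0.035140616707536286
ring bar [0.4255 0.0948 0.042 ] -4.777538901952997 0.07481818342483501
foot [0.6833 0.2865 0.016 ] [0.5516 0.2195 0.016 ] [0.6188 0.0898 0.016 ] 0.1478088909960399 0.14603367699340686 [0.651  0.1881 0.016 ]
26.96742437758947
-62.59941444646396
[0.677  0.2898 0.016 ] [0.6125 0.0949 0.016 ] [0.6448 0.1923 0.016 ]
```

```bash
cat > ov.py <<'E'
from h import *
import cv2,sys
def stand(x,y,yaw,off):
    c,s=np.cos(yaw),np.sin(yaw); X=np.array([c,s,0]);Y=np.array([-s,c,0])
    m=np.array([x,y,0])+off*X; m[2]=.141
    ax=-.5*X+np.array([0,0,np.cos(np.pi/6)]); xc=np.cos(np.pi/6)*X+np.array([0,0,.5])
    return X,Y,m,ax,xc
def draw(p,name):
    X,Y,m,ax,xc=stand(*p); t=np.linspace(0,2*np.pi,73)[:,None]; out=[]
    for n,(u0,v0,w,h,k) in {"top":(245,122,86,88,4.6),"scene":(216,155,94,96,4.2)}.items():
        im=cv2.imread(f"raw_{n}.png")[v0:v0+h,u0:u0+w]; im=cv2.resize(im,None,fx=k,fy=k,interpolation=cv2.INTER_CUBIC)
        def pl(P,col):
            q=((proj(n,P)-[u0,v0]+.5)*k*8).astype(np.int32); cv2.polylines(im,[q],False,col,1,cv2.LINE_AA,3)
        for r,col in((.052,(0,0,255)),(.038,(0,255,0))): pl(m+r*(np.cos(t)*xc+np.sin(t)*Y),col)
        o=m-.102*ax; pl(o+.052*(np.cos(t)*xc+np.sin(t)*Y),(255,0,255))
        f=np.array([p[0],p[1],.016]); pl(np.array([f+a*.075*X+b*.078*Y for a,b in((-1,-1),(1,-1),(1,1),(-1,1),(-1,-1))]),(255,0,0))
        for sg in(1,-1):
            for a in(-32,32): d=sg*(np.cos(np.radians(a))*xc+np.sin(np.radians(a))*Y); pl(np.array([m+.038*d,m+.047*d]),(0,255,255))
        out.append(cv2.resize(im,(398,405)))
    cv2.imwrite(name,cv2.resize(np.hstack(out),None,fx=1,fy=1))
if __name__=="__main__":
    print(ray("top",t1(431,139),.141),ray("scene",s1(405,117),.141))
    draw((.648,.190,np.radians(27.2),-.030),"pics/ov1.png")
E
python3 ov.py
```

```text
[0.63649862 0.17949029 0.141     ] [0.62911665 0.18139353 0.141     ]
```

View pics/ov1.png

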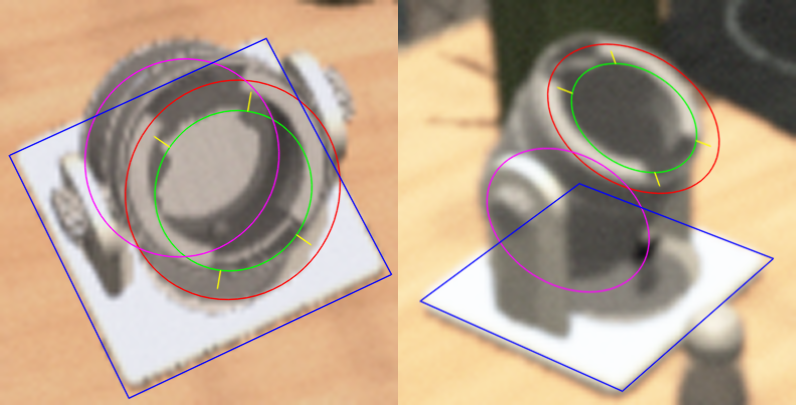

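```bash
cat > fit.py <<'E'
from ov import *
from scipy.optimize import minimize
from scipy.ndimage import map_coordinates
G={}
for n in C:
    g=cv2.GaussianBlur(cv2.imread(f"raw_{n}.png").astype(np.float32),(0,0),1.0)
    m=sum(np.hypot(cv2.Sobel(g[...,i],5,1,0),cv2.Sobel(g[...,i],5,0,1)) for i in range(3)); G[n]=np.minimum(cv2.GaussianBlur(m,(0,0),1),300)
t=np.linspace(0,2*np.pi,73)[:,None]; s=np.linspace(-1,1,30)[:,None]
def cost(p):
    X,Y,m,ax,xc=stand(p[0],p[1],p[2],p[3]); f=np.array([p[0],p[1],.016]); v=0
    front=f-.075*X+s*.078*Y; lside=f+.078*Y+.075*s*X
    d=np.cos(t)*xc+np.sin(t)*Y
    lip=d[np.abs(np.cos(t[:,0]))<.8]
    for n in C:
        for w,P in((1,m+.052*d),(1,m+.038*lip),(1,front),(.5,lside)):
            q=proj(n,P); v-=w*map_coordinates(G[n],[q[:,1],q[:,0]],order=1).mean()
    return v
best=min((minimize(cost,[.651+a,.190+b,np.radians(27.2),-.0205],method="Nelder-Mead",options=dict(initial_simplex=np.array([.651+a,.190+b,.475,-.0205])+np.vstack([np.zeros(4),np.diag([.004,.004,.03,.004])]))) for a in(-.003,.002) for b in(-.003,.003)),key=lambda r:r.fun)
p=best.x; print(p[:2],np.degrees(p[2]),p[3],best.fun,"mouth",stand(*p)[2]); draw(p,"pics/ov2.png")
E
python3 fit.py
```

```text
[0.65378264 0.18866139] 27.716819355153998 -0.02392848422993416 -1956.962646484375 mouth [0.63259978 0.1775322  0.141     ]
```

View pics/ov2.png

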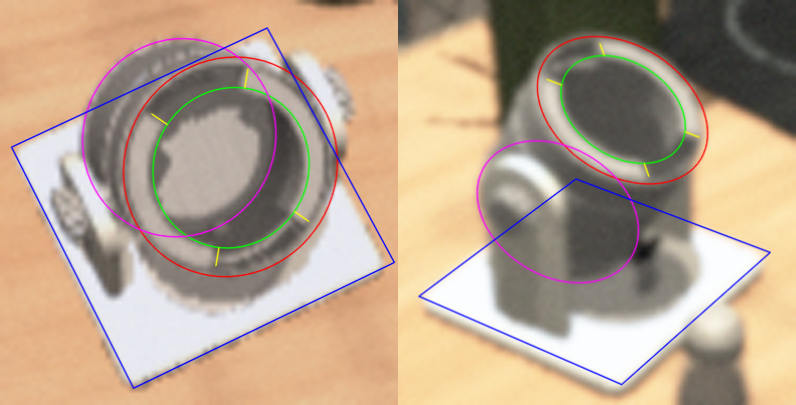

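The overlay fits. The mouth is at about (0.632, 0.179, 0.141) and the stand yaw is about 27.5°. I'll start moving towards the thick cartridge.

Emit:
send_rows(increments=[{"dx": 2,"dy": 1.4,"roll": 0.93,"claw": 1},{"dx": 4,"dy": 2.8,"roll": 1.86,"claw": 1},{"dx": 6,"dy": 4.2,"roll": 2.8,"claw": 1},{"dx": 8,"dy": 5.6,"roll": 3.7,"claw": 1},{"dx": 10,"dy": 7,"roll": 4.66,"claw": 1}], grip_force=25)

```text
schema error: expected keys dx, dy, dz, roll, claw
```

Emit:
send_rows(increments=[{"dx": 0.9,"dy": 2.2,"roll": 0.93,"claw": 1},{"dx": 1.8,"dy": 4.4,"roll": 1.86,"claw": 1},{"dx": 2.7,"dy": 6.6,"roll": 2.8,"claw": 1},{"dx": 3.6,"dy": 8.8,"roll": 3.7,"claw": 1},{"dx": 4.5,"dy": 11,"roll": 4.66,"claw": 1}])

```text
schema error: expected keys dx, dy, dz, roll, claw
```

Emit:
send_rows(increments=[{"dy": 2.3,"roll": 0.93,"claw": 1},{"dy": 4.6,"roll": 1.86,"claw": 1},{"dy": 6.9,"roll": 2.8,"claw": 1},{"dy": 9.2,"roll": 3.7,"claw": 1},{"dy": 11.5,"roll": 4.66,"claw": 1}])

```text
schema error: expected keys dx, dy, dz, roll, claw
```

Emit:
send_rows(increments=[{"dx": 2,"dy": 1.4,"dz": 0,"roll": 0.93,"claw": 1},{"dx": 4,"dy": 2.8,"dz": 0,"roll": 1.86,"claw": 1},{"dx": 6,"dy": 4.2,"dz": 0,"roll": 2.8,"claw": 1},{"dx": 8,"dy": 5.6,"dz": 0,"roll": 3.7,"claw": 1},{"dx": 10,"dy": 7,"dz": 0,"roll": 4.66,"claw": 1}], grip_force=25)

```text
clock: 0.72
tcp_pos: [0.3884, -0.382, 0.231]
orientation: [-0.0, 0.901, 0.433, -0.0]
wrist_force: [0.3, -0.6, -0.3]
finger_gap: 0.0855
grip_force: 0.0
```

Emit:
send_rows(increments=[{"dx": 0.9,"dy": 2.2,"dz": 0,"roll": 0.93,"claw": 1},{"dx": 1.8,"dy": 4.4,"dz": 0,"roll": 1.86,"claw": 1},{"dx": 2.7,"dy": 6.6,"dz": 0,"roll": 2.8,"claw": 1},{"dx": 3.6,"dy": 8.8,"dz": 0,"roll": 3.7,"claw": 1},{"dx": 4.5,"dy": 11,"dz": 0,"roll": 4.66,"claw": 1}])

```text
clock: 1.35
tcp_pos: [0.4999, -0.1065, 0.2311]
orientation: [-0.0, 0.716, 0.698, -0.0]
wrist_force: [0.5, -0.1, 0.3]
finger_gap: 0.0856
grip_force: 0.0
```

Emit:
send_rows(increments=[{"dx": 0,"dy": 2.3,"dz": 0,"roll": 0.93,"claw": 1},{"dx": 0,"dy": 4.6,"dz": 0,"roll": 1.86,"claw": 1},{"dx": 0,"dy": 6.9,"dz": 0,"roll": 2.8,"claw": 1},{"dx": 0,"dy": 9.2,"dz": 0,"roll": 3.7,"claw": 1},{"dx": 0,"dy": 11.5,"dz": 0,"roll": 4.66,"claw": 1}])

```text
clock: 1.98
tcp_pos: [0.4991, 0.1809, 0.231]
orientation: [-0.0, 0.455, 0.891, -0.0]
wrist_force: [1.7, -0.5, -0.7]
finger_gap: 0.0853
grip_force: 0.0
```

Emit:
send_rows(increments=[{"dx": 0,"dy": 2.3,"dz": 0,"roll": 0.93,"claw": 1},{"dx": 0,"dy": 4.6,"dz": -0.5,"roll": 1.86,"claw": 1},{"dx": 0.1,"dy": 6.9,"dz": -1.5,"roll": 2.8,"claw": 1},{"dx": 0.2,"dy": 9.0,"dz": -2.5,"roll": 3.7,"claw": 1},{"dx": 0.3,"dy": 9.3,"dz": -3.5,"roll": 4.66,"claw": 1}])

```text
clock: 2.6
tcp_pos: [0.5062, 0.415, 0.1418]
orientation: [-0.0, 0.144, 0.99, 0.0]
wrist_force: [-0.1, -0.8, 0.1]
finger_gap: 0.0853
grip_force: 0.0
```

```bash
cat > w.py <<'E'
import sys,cv2
from h import *
from workcell import *
def wcam(n="wrist"):
    c=read_camera(n); return c["image"],(c["fx"],c["cx"],c["cy"],c["world_to_cam"][:3])
def disc(exp,z,r=.034):
    im,c=wcam(); hsv=cv2.cvtColor(im,cv2.COLOR_BGR2HSV)
    m=((hsv[...,1]<60)&(hsv[...,2]>150)).astype(np.uint8)
    m=cv2.morphologyEx(m,cv2.MORPH_CLOSE,np.ones((9,9)))
    e=proj(0,np.array([*exp,z]),c)[0]; k,l,st,ce=cv2.connectedComponentsWithStats(m)
    i=1+np.argmin([np.hypot(*(ce[j]-e))+(1e3 if st[j,4]<1500 else 0) for j in range(1,k)])
    ct=max(cv2.findContours((l==i).astype(np.uint8),0,1)[0],key=cv2.contourArea)
    (u,v),a,th=cv2.fitEllipse(cv2.convexHull(ct)); P=ray(0,(u,v),z,c)
    print("exp px",e,"blob",ce[i],st[i],"ellipse",(u,v),a,"world",P); return im,c
if __name__=="__main__":
    np.set_printoptions(precision=4,suppress=True)
    im,c=disc((float(sys.argv[1]),float(sys.argv[2])),float(sys.argv[3])); cv2.imwrite(sys.argv[4],im); print(get_state()["tcp_pos"])
E
python3 w.py .507 .413 .03 pics/w1.png
```

```text
exp px [277.5777 207.9849] blob [281.6193 208.4435] [ 235  161   94   95 6959] ellipse (281.5064392089844, 208.5207061767578) (93.23428344726562, 95.02056884765625) world [0.5082 0.4156 0.03  ]
[0.5049 0.4133 0.1379]
```

View pics/w1.png

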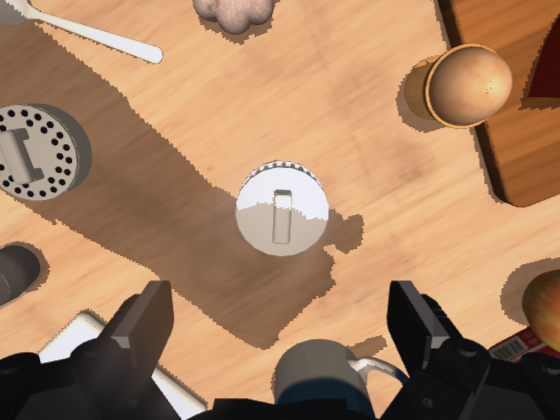

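The thick disc is at (282,210) with its bar vertical in the image, so the yaw is aligned. The disc centre is at about (0.507, 0.415). I'll descend.

Emit:
send_rows(increments=[{"dx": 0,"dy": 0.05,"dz": -1,"roll": 0,"claw": 0.2},{"dx": 0,"dy": 0.05,"dz": -2,"roll": 0,"claw": 0},{"dx": 0,"dy": 0.05,"dz": -3,"roll": 0,"claw": 0},{"dx": 0,"dy": 0.05,"dz": -3.3,"roll": 0,"claw": 0},{"dx": 0,"dy": 0.05,"dz": -3.3,"roll": 0,"claw": 0}])

```text
clock: 3.28
tcp_pos: [0.507, 0.4123, 0.0613]
orientation: [-0.0, 0.149, 0.989, -0.0]
wrist_force: [-0.4, -0.2, 0.4]
finger_gap: 0.0426
grip_force: 0.0
```

```bash
python3 -c "
from workcell import *
s=get_state();print(s['clock'],s['tcp_pos'],s['orientation'],s['finger_gap'])"
```

```text
3.275 [0.5069958  0.41230058 0.06133885] [-3.20925026e-04  1.49141077e-01  9.88815835e-01 -2.82960633e-04] 0.04264280207049655
```

Emit:
send_rows(increments=[{"dx": 0,"dy": 0.08,"dz": -0.6,"roll": 0,"claw": 0},{"dx": 0,"dy": 0.08,"dz": -0.97,"roll": 0,"claw": -0.4},{"dx": 0,"dy": 0.08,"dz": -0.97,"roll": 0,"claw": -1},{"dx": 0,"dy": 0.08,"dz": -0.97,"roll": 0,"claw": -1},{"dx": 0,"dy": 0.08,"dz": -0.97,"roll": 0,"claw": -1}], grip_force=25)

```text
clock: 3.9
tcp_pos: [0.5071, 0.4147, 0.0371]
orientation: [-0.0, 0.149, 0.989, -0.0]
wrist_force: [-0.6, 0.6, -3.2]
finger_gap: 0.011
grip_force: 28.2
```

Emit:
send_rows(increments=[{"dx": 0,"dy": 0,"dz": 0,"roll": 0,"claw": -1},{"dx": 0,"dy": 0,"dz": 0.5,"roll": 0,"claw": -1},{"dx": 0,"dy": 0,"dz": 1,"roll": 0,"claw": -1},{"dx": 0,"dy": 0,"dz": 2,"roll": 0,"claw": -1},{"dx": 0,"dy": 0,"dz": 3,"roll": 0,"claw": -1}])

```text
clock: 4.53
tcp_pos: [0.5074, 0.4149, 0.114]
orientation: [0.0, 0.149, 0.989, 0.0]
wrist_force: [0.1, 0.9, -2.8]
finger_gap: 0.0113
grip_force: 28.2
```

The thick cartridge is gripped. Next I'll carry it above the high rim, with the bar along the stand's x.

Emit:
send_rows(increments=[{"dx": 0,"dy": 0,"dz": 2.3,"roll": 0,"claw": -1},{"dx": 0,"dy": 0,"dz": 4.6,"roll": 0.8,"claw": -1},{"dx": 0.9,"dy": -1.5,"dz": 4.7,"roll": 1.6,"claw": -1},{"dx": 1.8,"dy": -3.2,"dz": 4.7,"roll": 2.4,"claw": -1},{"dx": 2.7,"dy": -4.9,"dz": 4.7,"roll": 3.2,"claw": -1}])

```text
clock: 5.15
tcp_pos: [0.5753, 0.2914, 0.2314]
orientation: [0.001, -0.076, 0.997, 0.0]
wrist_force: [-0.7, 1.1, -2.5]
finger_gap: 0.0113
grip_force: 28.2
```

Emit:
send_rows(increments=[{"dx": 0.9,"dy": -1.7,"dz": 0,"roll": 0.8,"claw": -1},{"dx": 1.8,"dy": -3.2,"dz": 0,"roll": 1.6,"claw": -1},{"dx": 2.5,"dy": -4.43,"dz": 0,"roll": 2.38,"claw": -1},{"dx": 2.5,"dy": -4.43,"dz": -0.5,"roll": 2.38,"claw": -1},{"dx": 2.5,"dy": -4.43,"dz": -0.8,"roll": 2.38,"claw": -1}])

```text
clock: 5.78
tcp_pos: [0.6366, 0.1817, 0.2093]
orientation: [-0.0, -0.238, 0.971, 0.0]
wrist_force: [0.2, 0.7, -2.5]
finger_gap: 0.0109
grip_force: 28.2
```

```bash
cat > st.py <<'E'
from workcell import *; import numpy as np
s=get_state();p=s['tcp_pos'];a=np.radians(27.6);d=p[:2]-[.632,.179]
print(round(s['clock'],2),p.round(4),"yaw",np.degrees(2*np.arctan2(s['orientation'][2],s['orientation'][1])).round(1),"s,t,z mm",(1000*np.array([d@[np.cos(a),np.sin(a)],d@[-np.sin(a),np.cos(a)],p[2]-.141])).round(1),s['wrist_force'].round(1),s['finger_gap'])
E
python3 st.py
```

```text
5.78 [0.6366 0.1817 0.2093] yaw 207.5 s,t,z mm [ 5.3  0.2 68.3] [ 0.2  0.7 -2.5] 0.010945758634856476
```

Emit:
send_rows(increments=[{"dx": 0,"dy": 0,"dz": -0.33,"roll": 0,"claw": -1},{"dx": -0.21,"dy": -0.11,"dz": -0.59,"roll": 0,"claw": -1},{"dx": -0.4,"dy": -0.21,"dz": -0.9,"roll": 0,"claw": -1},{"dx": -0.54,"dy": -0.28,"dz": -1.23,"roll": 0,"claw": -1},{"dx": -0.58,"dy": -0.3,"dz": -1.33,"roll": 0,"claw": -1}])

```text
clock: 6.4
tcp_pos: [0.6219, 0.1739, 0.1756]
orientation: [-0.001, -0.238, 0.971, 0.0]
wrist_force: [1.0, -0.9, -1.8]
finger_gap: 0.0112
grip_force: 28.1
```

```bash
python3 st.py; python3 - <<'E'
from workcell import *;import cv2
a=read_camera("scene")["image"][130:290,180:380]; cv2.imwrite("pics/p1.png",cv2.resize(a,(750,600),interpolation=cv2.INTER_CUBIC))
E
```

```text
6.4 [0.6219 0.1739 0.1756] yaw 207.6 s,t,z mm [-11.3   0.2  34.6] [ 1.  -0.9 -1.8] 0.011215206698208378
```

View pics/p1.png

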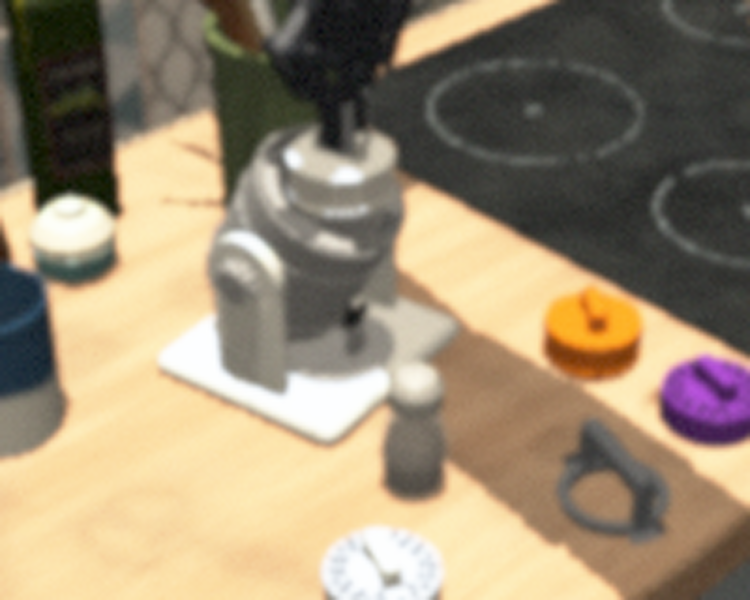

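The image shows the disc still level at (343,165). Its edge dipped into the +x notch instead of bearing on the rim. I'll lift, go further out and tilt it over the outer rim edge.

Emit:
send_rows(increments=[{"dx": 0,"dy": 0,"dz": 1.35,"roll": 0,"claw": -1},{"dx": 0.5,"dy": 0.26,"dz": 1.35,"roll": 0,"claw": -1},{"dx": 0.9,"dy": 0.47,"dz": 1.35,"roll": 0,"claw": -1},{"dx": 0.9,"dy": 0.47,"dz": 1.12,"roll": 0,"claw": -1},{"dx": 0.9,"dy": 0.47,"dz": 1.12,"roll": 0,"claw": -1}])

```text
clock: 7.08
tcp_pos: [0.6444, 0.1855, 0.2033]
orientation: [-0.001, -0.238, 0.971, 0.0]
wrist_force: [-0.2, -0.4, -1.9]
finger_gap: 0.0108
grip_force: 28.2
```

Emit:
send_rows(increments=[{"dx": -0.12,"dy": -0.06,"dz": -0.1,"roll": 0,"claw": -1},{"dx": -0.25,"dy": -0.13,"dz": -0.22,"roll": 0,"claw": -1},{"dx": -0.45,"dy": -0.23,"dz": -0.51,"roll": 0,"claw": -1},{"dx": -0.6,"dy": -0.31,"dz": -0.83,"roll": 0,"claw": -1},{"dx": -0.62,"dy": -0.32,"dz": -0.9,"roll": 0,"claw": -1}])

```text
clock: 7.7
tcp_pos: [0.628, 0.177, 0.183]
orientation: [-0.0, -0.238, 0.971, -0.0]
wrist_force: [-5.9, -2.0, 7.2]
finger_gap: 0.011
grip_force: 31.6
```

```bash
python3 st.py; python3 - <<'E'
from workcell import *;import cv2
a=read_camera("scene")["image"][130:290,180:380]; cv2.imwrite("pics/p2.png",cv2.resize(a,(750,600),interpolation=cv2.INTER_CUBIC))
E
```

```text
7.7 [0.628 0.177 0.183] yaw 207.5 s,t,z mm [-4.4  0.1 42. ] [-5.9 -2.   7.2] 0.011012388330485042
```

Emit:
send_rows(increments=[{"dx": -0.38,"dy": -0.2,"dz": 0.05,"roll": 0,"claw": -1},{"dx": -0.77,"dy": -0.4,"dz": 0,"roll": 0,"claw": -1},{"dx": -0.57,"dy": -0.3,"dz": -0.4,"roll": 0,"claw": -1},{"dx": -0.38,"dy": -0.2,"dz": -0.8,"roll": 0,"claw": -1},{"dx": -0.38,"dy": -0.2,"dz": -0.8,"roll": 0,"claw": -1}])

```text
clock: 8.38
tcp_pos: [0.6198, 0.1729, 0.1598]
orientation: [-0.001, -0.238, 0.971, 0.0]
wrist_force: [0.2, 0.1, -1.6]
finger_gap: 0.0109
grip_force: 30.3
```

```bash
python3 st.py; python3 - <<'E'
from workcell import *;import cv2
a=read_camera("scene")["image"][130:290,180:380]; cv2.imwrite("pics/p3.png",cv2.resize(a,(750,600),interpolation=cv2.INTER_CUBIC))
E
```

```text
8.38 [0.6198 0.1729 0.1598] yaw 207.6 s,t,z mm [-13.6   0.3  18.8] [ 0.2  0.1 -1.6] 0.010896335335734733
```

View pics/p3.png

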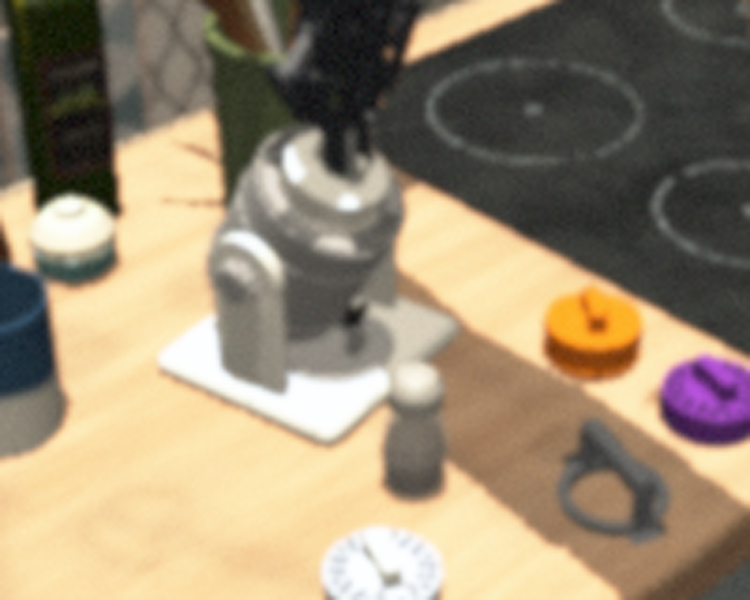

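The image shows the disc at (340,175), tilted parallel to the mouth and entering it. I'll lower it along the canister axis.

Emit:
send_rows(increments=[{"dx": 0.2,"dy": 0.1,"dz": -0.39,"roll": 0,"claw": -1},{"dx": 0.4,"dy": 0.21,"dz": -0.78,"roll": 0,"claw": -1},{"dx": 0.6,"dy": 0.31,"dz": -1.16,"roll": 0,"claw": -1},{"dx": 0.8,"dy": 0.42,"dz": -1.55,"roll": 0,"claw": -1},{"dx": 0.8,"dy": 0.42,"dz": -1.55,"roll": 0,"claw": -1}])

```text
clock: 9.05
tcp_pos: [0.6393, 0.1832, 0.1208]
orientation: [-0.002, -0.238, 0.971, 0.0]
wrist_force: [-1.6, -3.4, -6.4]
finger_gap: 0.0113
grip_force: 29.7
```

```bash
python3 st.py
```

```text
9.05 [0.6393 0.1832 0.1208] yaw 207.6 s,t,z mm [  8.4   0.3 -20.2] [-1.6 -3.4 -6.4] 0.01134398931362201
```

Emit:
send_rows(increments=[{"dx": 0,"dy": 0,"dz": 0,"roll": 0,"claw": -0.4},{"dx": 0,"dy": 0,"dz": 0,"roll": 0,"claw": -0.4},{"dx": 0,"dy": 0,"dz": 0,"roll": 0,"claw": -0.4},{"dx": 0,"dy": 0,"dz": 0.6,"roll": 0,"claw": -0.4},{"dx": 0,"dy": 0,"dz": 1.0,"roll": 0,"claw": -0.4}])

```text
clock: 9.68
tcp_pos: [0.6408, 0.1835, 0.15]
orientation: [0.001, -0.238, 0.971, 0.0]
wrist_force: [0.2, -0.4, 0.1]
finger_gap: 0.0254
grip_force: 0.0
```

Emit:
send_rows(increments=[{"dx": 0,"dy": 0,"dz": 0,"roll": 0,"claw": -1},{"dx": 0,"dy": 0,"dz": 0,"roll": 0,"claw": -1},{"dx": 0.16,"dy": 0.085,"dz": 0,"roll": 0,"claw": -1},{"dx": 0.16,"dy": 0.085,"dz": -0.5,"roll": 0,"claw": -1},{"dx": 0.16,"dy": 0.085,"dz": -0.8,"roll": 0,"claw": -1}])

```text
clock: 10.3
tcp_pos: [0.6434, 0.1853, 0.1262]
orientation: [-0.001, -0.238, 0.971, 0.0]
wrist_force: [-0.0, -0.2, -0.2]
finger_gap: 0.0
grip_force: 0.0
```

```bash
python3 st.py
```

```text
10.3 [0.6434 0.1853 0.1262] yaw 207.6 s,t,z mm [ 13.1   0.3 -14.8] [-0.  -0.2 -0.2] 3.1711663833109835e-05
```

Emit:
send_rows(increments=[{"dx": 0,"dy": 0,"dz": -0.08,"roll": 0,"claw": -1},{"dx": 0,"dy": 0,"dz": -0.12,"roll": 0,"claw": -1},{"dx": 0,"dy": 0,"dz": -0.16,"roll": 0,"claw": -1},{"dx": 0,"dy": 0,"dz": -0.2,"roll": 0,"claw": -1},{"dx": 0,"dy": 0,"dz": -0.2,"roll": 0,"claw": -1}])

```text
clock: 10.92
tcp_pos: [0.6442, 0.1854, 0.1232]
orientation: [0.0, -0.238, 0.971, 0.0]
wrist_force: [-0.4, 0.4, 0.6]
finger_gap: -0.0001
grip_force: 0.0
```

```bash
python3 st.py
```

```text
10.93 [0.6442 0.1854 0.1232] yaw 207.6 s,t,z mm [ 13.8   0.  -17.8] [-0.4  0.4  0.6] -0.0001398399610153632
```

Emit:
send_rows(increments=[{"dx": 0,"dy": 0,"dz": -0.06,"roll": 0,"claw": -1},{"dx": 0,"dy": 0,"dz": -0.12,"roll": 0,"claw": -1},{"dx": 0,"dy": 0,"dz": -0.16,"roll": 0,"claw": -1},{"dx": 0,"dy": 0,"dz": -0.18,"roll": 0,"claw": -1},{"dx": 0,"dy": 0,"dz": -0.18,"roll": 0,"claw": -1}])

```text
clock: 11.55
tcp_pos: [0.6454, 0.186, 0.1206]
orientation: [0.002, -0.238, 0.971, 0.0]
wrist_force: [0.3, 1.0, 7.5]
finger_gap: -0.0003
grip_force: 3.3
```

```bash
python3 st.py
```

```text
11.55 [0.6454 0.186  0.1206] yaw 207.6 s,t,z mm [ 15.1  -0.  -20.4] [0.3 1.  7.5] -0.0003229110810339287
```

The thick cartridge is seated: the press met about 7.5 N at the expected depth. Next is the thin one.

Emit:
send_rows(increments=[{"dx": 0,"dy": 0,"dz": 2.4,"roll": 0,"claw": -1},{"dx": 0,"dy": 0,"dz": 4.6,"roll": -0.5,"claw": -1},{"dx": -1.9,"dy": 0.57,"dz": 4.6,"roll": -1.3,"claw": -0.5},{"dx": -3.9,"dy": 1.18,"dz": 4.6,"roll": -2.2,"claw": 0},{"dx": -5.9,"dy": 1.79,"dz": 4.6,"roll": -3.1,"claw": 0}])

```text
clock: 12.18
tcp_pos: [0.4952, 0.2304, 0.2335]
orientation: [0.0, -0.022, 1.0, 0.0]
wrist_force: [-0.2, 0.7, -0.2]
finger_gap: 0.0429
grip_force: 0.0
```

Emit:
send_rows(increments=[{"dx": -1.9,"dy": 0.58,"dz": -1,"roll": -0.8,"claw": 0},{"dx": -3.16,"dy": 0.98,"dz": -2,"roll": -1.54,"claw": 0},{"dx": -3.16,"dy": 0.98,"dz": -3.2,"roll": -1.54,"claw": 0},{"dx": -3.16,"dy": 0.98,"dz": -3.8,"roll": -1.54,"claw": 0},{"dx": -3.16,"dy": 0.98,"dz": -3.8,"roll": -1.54,"claw": 0}])

```text
clock: 12.8
tcp_pos: [0.4173, 0.2543, 0.1378]
orientation: [-0.001, 0.083, 0.997, -0.0]
wrist_force: [-0.6, -0.3, -0.4]
finger_gap: 0.0426
grip_force: 0.0
```

```bash
python3 w.py .419 .2553 .024 pics/w2.png; python3 st.py; python3 - <<'E'
from h import *; from workcell import *; import cv2
im=cv2.imread("pics/w2.png");print(im.shape)
E
```

```text
exp px [281.9449 207.5858] blob [282.8208 207.3792] [ 237  163   93   90 6567] ellipse (282.7798156738281, 207.3191680908203) (89.75936889648438, 93.26240539550781) world [0.4189 0.2559 0.024 ]
[0.4181 0.2545 0.1387]
12.85 [0.4181 0.2545 0.1387] yaw 170.4 s,t,z mm [-154.6  166.1   -2.3] [ 0.8 -0.3  0.5] 0.04308370949756951
(420, 560, 3)
```

Emit:
send_rows(increments=[{"dx": 0.03,"dy": 0.05,"dz": -1.5,"roll": 0,"claw": 0},{"dx": 0.03,"dy": 0.05,"dz": -3,"roll": 0,"claw": 0},{"dx": 0.03,"dy": 0.05,"dz": -4,"roll": 0,"claw": 0},{"dx": 0.03,"dy": 0.05,"dz": -4.28,"roll": 0,"claw": -0.3},{"dx": 0.03,"dy": 0.05,"dz": -4.28,"roll": 0,"claw": -1}], grip_force=25)

```text
clock: 13.48
tcp_pos: [0.4193, 0.2561, 0.0323]
orientation: [0.0, 0.084, 0.997, 0.0]
wrist_force: [0.1, -0.6, -0.4]
finger_gap: 0.0132
grip_force: 1.6
```

Emit:
send_rows(increments=[{"dx": 0,"dy": 0,"dz": 0,"roll": 0,"claw": -1},{"dx": 0,"dy": 0,"dz": 0,"roll": 0,"claw": -1},{"dx": 0,"dy": 0,"dz": 0,"roll": 0,"claw": -1},{"dx": 0,"dy": 0,"dz": 0,"roll": 0,"claw": -1},{"dx": 0,"dy": 0,"dz": 1,"roll": 0,"claw": -1}])

```text
clock: 14.1
tcp_pos: [0.4167, 0.2552, 0.0554]
orientation: [-0.002, 0.083, 0.997, -0.001]
wrist_force: [0.6, -0.5, -0.7]
finger_gap: 0.0111
grip_force: 29.5
```

```bash
python3 st.py
```

```text
14.1 [0.4167 0.2552 0.0554] yaw 170.4 s,t,z mm [-155.5  167.3  -85.6] [ 0.6 -0.5 -0.7] 0.01109486034421958
```

Emit:
send_rows(increments=[{"dx": 0,"dy": 0,"dz": 2.4,"roll": 0,"claw": -1},{"dx": 0,"dy": 0,"dz": 4.8,"roll": 0.6,"claw": -1},{"dx": 0.8,"dy": -0.25,"dz": 7,"roll": 1.3,"claw": -1},{"dx": 2.8,"dy": -0.85,"dz": 7.4,"roll": 2.1,"claw": -1},{"dx": 4.9,"dy": -1.5,"dz": 7.4,"roll": 3,"claw": -1}])

```text
clock: 14.72
tcp_pos: [0.5426, 0.2186, 0.2438]
orientation: [0.002, -0.128, 0.992, 0.0]
wrist_force: [1.4, 0.9, -1.1]
finger_gap: 0.0109
grip_force: 29.5
```

Emit:
send_rows(increments=[{"dx": 2.1,"dy": -0.65,"dz": 0,"roll": 0.8,"claw": -1},{"dx": 4.21,"dy": -1.29,"dz": 0,"roll": 1.65,"claw": -1},{"dx": 4.21,"dy": -1.29,"dz": -0.6,"roll": 1.65,"claw": -1},{"dx": 4.21,"dy": -1.29,"dz": -1.4,"roll": 1.65,"claw": -1},{"dx": 4.21,"dy": -1.29,"dz": -1.4,"roll": 1.65,"claw": -1}])

```text
clock: 15.35
tcp_pos: [0.6438, 0.1862, 0.2039]
orientation: [-0.003, -0.239, 0.971, 0.0]
wrist_force: [0.2, 0.4, -1.8]
finger_gap: 0.0107
grip_force: 29.5
```

```bash
python3 st.py
```

```text
15.35 [0.6438 0.1862 0.2039] yaw 207.6 s,t,z mm [13.8  0.9 62.9] [ 0.2  0.4 -1.8] 0.010700599623450862
```

Emit:
send_rows(increments=[{"dx": 0,"dy": 0,"dz": -0.22,"roll": 0,"claw": -1},{"dx": -0.21,"dy": -0.11,"dz": -0.48,"roll": 0,"claw": -1},{"dx": -0.37,"dy": -0.2,"dz": -0.76,"roll": 0,"claw": -1},{"dx": -0.49,"dy": -0.26,"dz": -1.06,"roll": 0,"claw": -1},{"dx": -0.53,"dy": -0.28,"dz": -1.14,"roll": 0,"claw": -1}])

```text
clock: 15.98
tcp_pos: [0.6317, 0.179, 0.18]
orientation: [0.0, -0.239, 0.971, -0.0]
wrist_force: [-4.8, -0.9, 8.3]
finger_gap: 0.011
grip_force: 33.5
```

```bash
python3 st.py
```

```text
15.97 [0.6317 0.179  0.18  ] yaw 207.6 s,t,z mm [-0.2  0.1 39. ] [-4.8 -0.9  8.3] 0.011018452067790778
```

Emit:
send_rows(increments=[{"dx": -0.4,"dy": -0.22,"dz": 0.1,"roll": 0,"claw": -1},{"dx": -0.81,"dy": -0.43,"dz": 0.1,"roll": 0,"claw": -1},{"dx": -0.61,"dy": -0.32,"dz": -0.29,"roll": 0,"claw": -1},{"dx": -0.42,"dy": -0.22,"dz": -0.67,"roll": 0,"claw": -1},{"dx": -0.42,"dy": -0.22,"dz": -0.67,"roll": 0,"claw": -1}])

```text
clock: 16.6
tcp_pos: [0.6221, 0.1738, 0.1593]
orientation: [-0.001, -0.239, 0.971, 0.0]
wrist_force: [0.7, -0.3, -1.5]
finger_gap: 0.0108
grip_force: 32.4
```

```bash
python3 st.py
```

```text
16.6 [0.6221 0.1738 0.1593] yaw 207.6 s,t,z mm [-11.2  -0.   18.3] [ 0.7 -0.3 -1.5] 0.010779668268943906
```

Emit:
send_rows(increments=[{"dx": 0.07,"dy": 0.04,"dz": -0.25,"roll": 0,"claw": -1},{"dx": 0.19,"dy": 0.1,"dz": -0.5,"roll": 0,"claw": -1},{"dx": 0.32,"dy": 0.17,"dz": -0.75,"roll": 0,"claw": -1},{"dx": 0.44,"dy": 0.23,"dz": -1.0,"roll": 0,"claw": -1},{"dx": 0.44,"dy": 0.23,"dz": -1.0,"roll": 0,"claw": -1}])

```text
clock: 17.23
tcp_pos: [0.6332, 0.1795, 0.1354]
orientation: [-0.001, -0.239, 0.971, 0.0]
wrist_force: [-0.3, 0.6, -1.1]
finger_gap: 0.0111
grip_force: 32.4
```

```bash
python3 st.py
```

```text
17.23 [0.6332 0.1795 0.1354] yaw 207.6 s,t,z mm [ 1.3 -0.1 -5.6] [-0.3  0.6 -1.1] 0.011086270648597614
```

Emit:
send_rows(increments=[{"dx": 0,"dy": 0,"dz": 0,"roll": 0,"claw": -0.4},{"dx": 0,"dy": 0,"dz": 0,"roll": 0,"claw": -0.4},{"dx": 0,"dy": 0,"dz": 0,"roll": 0,"claw": -0.4},{"dx": 0,"dy": 0,"dz": 0.6,"roll": 0,"claw": -0.4},{"dx": 0,"dy": 0,"dz": 1.0,"roll": 0,"claw": -0.4}])

```text
clock: 17.85
tcp_pos: [0.6339, 0.1795, 0.1631]
orientation: [0.001, -0.239, 0.971, -0.0]
wrist_force: [0.5, 0.6, 0.5]
finger_gap: 0.0254
grip_force: 0.0
```

Emit:
send_rows(increments=[{"dx": 0,"dy": 0,"dz": 0,"roll": 0,"claw": -1},{"dx": 0,"dy": 0,"dz": 0,"roll": 0,"claw": -1},{"dx": 0,"dy": 0,"dz": -0.4,"roll": 0,"claw": -1},{"dx": 0,"dy": 0,"dz": -0.6,"roll": 0,"claw": -1},{"dx": 0,"dy": 0,"dz": -0.6,"roll": 0,"claw": -1}])

```text
clock: 18.48
tcp_pos: [0.6326, 0.1793, 0.145]
orientation: [-0.001, -0.239, 0.971, 0.0]
wrist_force: [0.1, 0.3, 0.4]
finger_gap: 0.0001
grip_force: 0.0
```

```bash
python3 st.py
```

```text
18.48 [0.6326 0.1793 0.145 ] yaw 207.6 s,t,z mm [ 0.7 -0.   4. ] [0.1 0.3 0.4] 0.00013321409634737484
```

Emit:
send_rows(increments=[{"dx": 0,"dy": 0,"dz": -0.04,"roll": 0,"claw": -1},{"dx": 0,"dy": 0,"dz": -0.08,"roll": 0,"claw": -1},{"dx": 0,"dy": 0,"dz": -0.12,"roll": 0,"claw": -1},{"dx": 0,"dy": 0,"dz": -0.16,"roll": 0,"claw": -1},{"dx": 0,"dy": 0,"dz": -0.16,"roll": 0,"claw": -1}])

```text
clock: 19.1
tcp_pos: [0.6338, 0.1795, 0.143]
orientation: [0.001, -0.239, 0.971, 0.0]
wrist_force: [-0.4, -0.3, 3.3]
finger_gap: 0.0
grip_force: 1.4
```

```bash
python3 st.py
```

```text
19.1 [0.6338 0.1795 0.143 ] yaw 207.6 s,t,z mm [ 1.8 -0.3  2. ] [-0.4 -0.3  3.3] 3.98048541435529e-05
```

The thin cartridge is seated, with contact at the predicted height. Next is the locking ring.

Emit:
send_rows(increments=[{"dx": 0,"dy": 0,"dz": 2,"roll": 0,"claw": -1},{"dx": 0,"dy": 0,"dz": 4,"roll": -0.6,"claw": -1},{"dx": -1.8,"dy": -0.73,"dz": 4,"roll": -1.3,"claw": -0.5},{"dx": -3.7,"dy": -1.5,"dz": 4,"roll": -2.1,"claw": 0},{"dx": -5.6,"dy": -2.28,"dz": 4,"roll": -3,"claw": 0}])

```text
clock: 19.73
tcp_pos: [0.4919, 0.1219, 0.242]
orientation: [-0.0, -0.03, 1.0, -0.0]
wrist_force: [-0.1, -0.1, 0.3]
finger_gap: 0.0426
grip_force: 0.0
```

Emit:
send_rows(increments=[{"dx": -1.8,"dy": -0.73,"dz": -1,"roll": -0.7,"claw": 0},{"dx": -2.73,"dy": -1.11,"dz": -2,"roll": -1.05,"claw": 0},{"dx": -2.73,"dy": -1.11,"dz": -3.2,"roll": -1.05,"claw": 0},{"dx": -2.73,"dy": -1.11,"dz": -3.8,"roll": -1.05,"claw": 0},{"dx": -2.73,"dy": -1.11,"dz": -3.8,"roll": -1.05,"claw": 0}])

```text
clock: 20.35
tcp_pos: [0.4238, 0.0945, 0.1463]
orientation: [-0.001, 0.042, 0.999, -0.0]
wrist_force: [-0.6, 0.1, 0.4]
finger_gap: 0.0432
grip_force: 0.0
```

```bash
python3 st.py; python3 - <<'E'
from w import *
np.set_printoptions(precision=4,suppress=True)
im,c=wcam(); cv2.imwrite("pics/w3.png",im)
print("exp",proj(0,[[.4255,.0948,.042],[.4255,.0948,0.008]],c), ray("scene",s1(698,385),.042))
hsv=cv2.cvtColor(cv2.GaussianBlur(im,(5,5),0),cv2.COLOR_BGR2HSV); e=proj(0,[.4255,.0948,.03],c)[0].astype(int)
print(hsv[e[1],e[0]],hsv[e[1],e[0]+15],hsv[e[1]+60,e[0]+60])
for T in(50,70,90):
    m=(hsv[...,1]<T).astype(np.uint8); k,l,st,ce=cv2.connectedComponentsWithStats(m)
    i=l[e[1],e[0]]; print(T,i,st[i],ce[i])
    if i: 
        r=cv2.minAreaRect(np.argwhere(l==i)[:,::-1].astype(np.float32)); print(r)
E
```

```text
20.35 [0.4238 0.0945 0.1463] yaw 175.2 s,t,z mm [-223.6   21.6    5.3] [-0.6  0.1  0.4] 0.04323062225969081
exp [[280.7392 211.9145]
 [280.6143 198.6546]] [0.4169 0.0942 0.042 ]
[  7  21 109] [ 14 108 199] [ 15 103 211]
50 182 [ 234  150   86  110 3658] [277.0271 204.7523]
((276.24114990234375, 201.52392578125), (91.73929595947266, 84.89988708496094), 46.84760665893555)
70 2 [ 233  149   88  112 4253] [276.5121 203.1328]
((276.47503662109375, 201.27340698242188), (93.15277862548828, 87.04290771484375), 46.84761428833008)
90 8 [ 232  124  233  138 6900] [303.6375 188.8797]
((337.6026916503906, 156.19691467285156), (101.1245346069336, 241.13734436035156), 53.2823486328125)
```

View pics/w3.png

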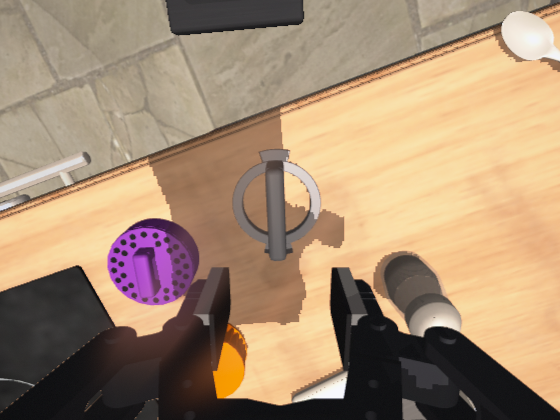

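The image shows the ring at (277,203) with its bar from (275,165) to (277,259), clear of the purple part. The ring centre is at about (0.428, 0.092). I'll grip the bar.

Emit:
send_rows(increments=[{"dx": 0.16,"dy": -0.1,"dz": -1.6,"roll": 0,"claw": 0},{"dx": 0.16,"dy": -0.1,"dz": -3.2,"roll": 0,"claw": 0},{"dx": 0.16,"dy": -0.1,"dz": -4.4,"roll": 0,"claw": 0},{"dx": 0.16,"dy": -0.1,"dz": -4.76,"roll": 0,"claw": -0.3},{"dx": 0.16,"dy": -0.1,"dz": -4.76,"roll": 0,"claw": -1}], grip_force=25)

```text
clock: 21.02
tcp_pos: [0.4295, 0.0922, 0.0288]
orientation: [0.0, 0.041, 0.999, 0.0]
wrist_force: [0.6, 1.6, 0.5]
finger_gap: 0.0133
grip_force: 5.4
```

Emit:
send_rows(increments=[{"dx": 0,"dy": 0,"dz": 0,"roll": 0,"claw": -1},{"dx": 0,"dy": 0,"dz": 0,"roll": 0,"claw": -1},{"dx": 0,"dy": 0,"dz": 0,"roll": 0,"claw": -1},{"dx": 0,"dy": 0,"dz": 0,"roll": 0,"claw": -1},{"dx": 0,"dy": 0,"dz": 1,"roll": 0,"claw": -1}])

```text
clock: 21.65
tcp_pos: [0.4274, 0.0921, 0.0523]
orientation: [-0.002, 0.042, 0.999, -0.0]
wrist_force: [0.1, 0.7, 0.2]
finger_gap: 0.012
grip_force: 30.1
```

```bash
python3 st.py
```

```text
21.65 [0.4274 0.0921 0.0523] yaw 175.2 s,t,z mm [-221.6   17.8  -88.7] [0.1 0.7 0.2] 0.012044463530998478
```

Emit:
send_rows(increments=[{"dx": 0,"dy": 0,"dz": 2.4,"roll": 0,"claw": -1},{"dx": 0,"dy": 0,"dz": 4.8,"roll": 0.6,"claw": -1},{"dx": 0.8,"dy": 0.34,"dz": 7,"roll": 1.3,"claw": -1},{"dx": 2.6,"dy": 1.1,"dz": 7.5,"roll": 2.1,"claw": -1},{"dx": 4.5,"dy": 1.92,"dz": 7.5,"roll": 2.9,"claw": -1}])

```text
clock: 22.28
tcp_pos: [0.5437, 0.1407, 0.2434]
orientation: [0.002, -0.162, 0.987, -0.0]
wrist_force: [0.5, -0.5, 0.5]
finger_gap: 0.0121
grip_force: 30.1
```

Emit:
send_rows(increments=[{"dx": 2,"dy": 0.85,"dz": 0,"roll": 0.6,"claw": -1},{"dx": 3.93,"dy": 1.68,"dz": 0,"roll": 1.15,"claw": -1},{"dx": 3.93,"dy": 1.68,"dz": -0.8,"roll": 1.15,"claw": -1},{"dx": 3.93,"dy": 1.68,"dz": -1.55,"roll": 1.15,"claw": -1},{"dx": 3.93,"dy": 1.68,"dz": -1.55,"roll": 1.15,"claw": -1}])

```text
clock: 22.9
tcp_pos: [0.6386, 0.182, 0.1996]
orientation: [-0.002, -0.239, 0.971, 0.0]
wrist_force: [-0.3, -0.7, -0.4]
finger_gap: 0.0124
grip_force: 30.1
```

```bash
python3 st.py
```

```text
22.9 [0.6386 0.182  0.1996] yaw 207.6 s,t,z mm [ 7.2 -0.4 58.6] [-0.3 -0.7 -0.4] 0.012363309137268888
```

Emit:
send_rows(increments=[{"dx": 0,"dy": 0,"dz": -0.18,"roll": 0,"claw": -1},{"dx": -0.2,"dy": -0.1,"dz": -0.46,"roll": 0,"claw": -1},{"dx": -0.35,"dy": -0.18,"dz": -0.78,"roll": 0,"claw": -1},{"dx": -0.45,"dy": -0.23,"dz": -1.13,"roll": 0,"claw": -1},{"dx": -0.47,"dy": -0.24,"dz": -1.24,"roll": 0,"claw": -1}])

```text
clock: 23.52
tcp_pos: [0.6268, 0.1753, 0.1726]
orientation: [-0.0, -0.239, 0.971, -0.0]
wrist_force: [-6.0, -3.6, 7.3]
finger_gap: 0.0123
grip_force: 34.1
```

```bash
python3 st.py
```

```text
23.52 [0.6268 0.1753 0.1726] yaw 207.6 s,t,z mm [-6.4 -0.9 31.6] [-6.  -3.6  7.3] 0.012306574562777776
```

Emit:
send_rows(increments=[{"dx": -0.29,"dy": -0.15,"dz": 0.14,"roll": 0,"claw": -1},{"dx": -0.58,"dy": -0.3,"dz": 0.18,"roll": 0,"claw": -1},{"dx": -0.41,"dy": -0.21,"dz": -0.16,"roll": 0,"claw": -1},{"dx": -0.23,"dy": -0.12,"dz": -0.51,"roll": 0,"claw": -1},{"dx": -0.23,"dy": -0.12,"dz": -0.51,"roll": 0,"claw": -1}])

```text
clock: 24.15
tcp_pos: [0.622, 0.1733, 0.1564]
orientation: [-0.001, -0.239, 0.971, 0.0]
wrist_force: [-0.4, 0.5, -1.1]
finger_gap: 0.0121
grip_force: 32.9
```

```bash
python3 st.py; python3 - <<'E'
from workcell import *;import cv2,numpy as np
a=read_camera("scene");b=read_camera("top")["image"]
cv2.imwrite("s4.png",a["image"]);cv2.imwrite("t4.png",b)
E
```

```text
24.15 [0.622  0.1733 0.1564] yaw 207.7 s,t,z mm [-11.4  -0.4  15.4] [-0.4  0.5 -1.1] 0.012099990967230871
```

Emit:
send_rows(increments=[{"dx": 0,"dy": 0,"dz": -0.08,"roll": 0,"claw": -1},{"dx": 0.03,"dy": 0.02,"dz": -0.16,"roll": 0,"claw": -1},{"dx": 0.07,"dy": 0.04,"dz": -0.25,"roll": 0,"claw": -1},{"dx": 0.11,"dy": 0.06,"dz": -0.34,"roll": 0,"claw": -1},{"dx": 0.12,"dy": 0.06,"dz": -0.36,"roll": 0,"claw": -1}])

```text
clock: 24.88
tcp_pos: [0.6254, 0.1747, 0.1496]
orientation: [0.0, -0.239, 0.971, 0.0]
wrist_force: [-1.8, -0.4, 3.0]
finger_gap: 0.0121
grip_force: 33.4
```

```bash
python3 st.py
```

```text
24.88 [0.6254 0.1747 0.1496] yaw 207.6 s,t,z mm [-7.9 -0.7  8.6] [-1.8 -0.4  3. ] 0.0120586080907461
```

The ring is laid in the notches, with contact at the predicted height. I'll loosen the grip so the fingers straddle the bar, then turn clockwise in stages.

Emit:
send_rows(increments=[{"dx": 0,"dy": 0,"dz": 0.02,"roll": 0,"claw": -0.62},{"dx": 0,"dy": 0,"dz": 0,"roll": 0,"claw": -0.62},{"dx": -0.01,"dy": 0.01,"dz": 0,"roll": 0,"claw": -0.62},{"dx": -0.02,"dy": 0.02,"dz": -0.04,"roll": 0,"claw": -0.62},{"dx": -0.02,"dy": 0.02,"dz": -0.06,"roll": 0,"claw": -0.62}], grip_force=60)

```text
clock: 25.5
tcp_pos: [0.6248, 0.1752, 0.1477]
orientation: [-0.0, -0.239, 0.971, 0.0]
wrist_force: [-0.7, -0.3, -0.5]
finger_gap: 0.0164
grip_force: 0.0
```

```bash
sed -i '$a print("torque",s["ft_torque"].round(2),"grip",s["grip_force"])' st.py; python3 st.py
```

```text
25.5 [0.6248 0.1752 0.1477] yaw 207.6 s,t,z mm [-8.1 -0.   6.7] [-0.7 -0.3 -0.5] 0.01640523971376281
torque [ 0.02  0.05 -0.06] grip 0.0
```

Emit:
send_rows(increments=[{"dx": 0,"dy": 0,"dz": 0,"roll": -0.6,"claw": -0.62},{"dx": 0,"dy": 0,"dz": 0,"roll": -1.2,"claw": -0.61},{"dx": 0,"dy": 0,"dz": 0,"roll": -1.8,"claw": -0.6},{"dx": 0,"dy": 0,"dz": 0,"roll": -2.4,"claw": -0.59},{"dx": 0,"dy": 0,"dz": 0,"roll": -3,"claw": -0.59}])

```text
clock: 26.12
tcp_pos: [0.6253, 0.175, 0.1481]
orientation: [0.0, -0.03, 1.0, -0.0]
wrist_force: [-0.4, -1.6, 1.2]
finger_gap: 0.017
grip_force: 2.9
```

```bash
python3 st.py
```

```text
26.12 [0.6253 0.175  0.1481] yaw 183.5 s,t,z mm [-7.8 -0.4  7.1] [-0.4 -1.6  1.2] 0.017047284458354885
torque [-0.13 -0.09  0.07] grip 2.8625183837721124
```

Emit:
send_rows(increments=[{"dx": 0,"dy": 0,"dz": 0,"roll": -0.6,"claw": -0.585},{"dx": 0,"dy": 0,"dz": 0,"roll": -1.2,"claw": -0.58},{"dx": 0,"dy": 0,"dz": 0,"roll": -1.8,"claw": -0.575},{"dx": 0,"dy": 0,"dz": 0,"roll": -2.4,"claw": -0.57},{"dx": 0,"dy": 0,"dz": 0,"roll": -3,"claw": -0.565}])

```text
clock: 26.75
tcp_pos: [0.6258, 0.1752, 0.1477]
orientation: [0.001, 0.178, 0.984, 0.0]
wrist_force: [1.6, -0.3, -2.4]
finger_gap: 0.0187
grip_force: 8.8
```

```bash
python3 st.py
```

```text
26.75 [0.6258 0.1752 0.1477] yaw 159.5 s,t,z mm [-7.3 -0.5  6.7] [ 1.6 -0.3 -2.4] 0.018665930983833224
torque [-0.06 -0.56  0.23] grip 8.827672769548371
```

Emit:
send_rows(increments=[{"dx": 0,"dy": 0,"dz": 0,"roll": -0.5,"claw": -0.565},{"dx": 0,"dy": 0,"dz": 0,"roll": -1,"claw": -0.56},{"dx": 0,"dy": 0,"dz": 0,"roll": -1.5,"claw": -0.56},{"dx": 0,"dy": 0,"dz": 0,"roll": -2,"claw": -0.56},{"dx": 0,"dy": 0,"dz": 0,"roll": -2.2,"claw": -0.56}])

```text
clock: 27.38
tcp_pos: [0.6257, 0.1753, 0.1472]
orientation: [0.0, 0.325, 0.946, 0.0]
wrist_force: [5.5, 1.0, -6.4]
finger_gap: 0.019
grip_force: 14.9
```

```bash
python3 st.py
```

```text
27.38 [0.6257 0.1753 0.1472] yaw 142.0 s,t,z mm [-7.3 -0.4  6.2] [ 5.5  1.  -6.4] 0.018961287176429007
torque [ 0.17 -1.05  0.33] grip 14.940960556268692
```

Emit:
send_rows(increments=[{"dx": 0,"dy": 0,"dz": 0,"roll": -0.4,"claw": -0.55},{"dx": 0,"dy": 0,"dz": 0,"roll": -0.8,"claw": -0.55},{"dx": 0,"dy": 0,"dz": 0,"roll": -1.2,"claw": -0.55},{"dx": 0,"dy": 0,"dz": 0,"roll": -1.5,"claw": -0.55},{"dx": 0,"dy": 0,"dz": 0,"roll": -1.5,"claw": -0.55}])

```text
clock: 28.0
tcp_pos: [0.6263, 0.1761, 0.1473]
orientation: [0.001, 0.422, 0.907, 0.001]
wrist_force: [7.4, 2.6, -7.1]
finger_gap: 0.0195
grip_force: 18.9
```

```bash
python3 st.py
```

```text
28.0 [0.6263 0.1761 0.1473] yaw 130.1 s,t,z mm [-6.4  0.1  6.3] [ 7.4  2.6 -7.1] 0.01953603791286746
torque [ 0.62 -1.22  0.48] grip 18.94587054848671
```

Emit:
send_rows(increments=[{"dx": 0,"dy": 0,"dz": 0,"roll": -0.3,"claw": -0.55},{"dx": 0,"dy": 0,"dz": 0,"roll": -0.6,"claw": -0.55},{"dx": 0,"dy": 0,"dz": 0,"roll": -0.8,"claw": -0.55},{"dx": 0,"dy": 0,"dz": 0,"roll": -0.8,"claw": -0.55},{"dx": 0,"dy": 0,"dz": 0,"roll": -0.8,"claw": -0.55}])

```text
clock: 28.62
tcp_pos: [0.6266, 0.1764, 0.1473]
orientation: [0.001, 0.471, 0.882, 0.002]
wrist_force: [8.7, 3.5, -8.0]
finger_gap: 0.0192
grip_force: 26.1
```

```bash
python3 st.py
```

```text
28.62 [0.6266 0.1764 0.1473] yaw 123.8 s,t,z mm [-6.   0.2  6.3] [ 8.7  3.5 -8. ] 0.019217318515810725
torque [ 0.84 -1.32  0.7 ] grip 26.05747915338725
```

Emit:
send_rows(increments=[{"dx": 0,"dy": 0,"dz": 0,"roll": -0.3,"claw": -0.55},{"dx": 0,"dy": 0,"dz": 0,"roll": -0.6,"claw": -0.55},{"dx": 0,"dy": 0,"dz": 0,"roll": -0.8,"claw": -0.55},{"dx": 0,"dy": 0,"dz": 0,"roll": -0.8,"claw": -0.55},{"dx": 0,"dy": 0,"dz": 0,"roll": -0.8,"claw": -0.55}])

```text
clock: 29.25
tcp_pos: [0.6273, 0.1765, 0.1475]
orientation: [0.001, 0.52, 0.854, 0.002]
wrist_force: [11.1, 4.3, -8.1]
finger_gap: 0.0193
grip_force: 31.9
```

```bash
python3 st.py;  python3 - <<'E'
from workcell import *;import cv2
for n in("scene","top"): cv2.imwrite(n+"5.png",read_camera(n)["image"])
E
```

```text
29.25 [0.6273 0.1765 0.1475] yaw 117.4 s,t,z mm [-5.3 -0.1  6.5] [11.1  4.3 -8.1] 0.019346855220634965
torque [ 0.92 -1.59  0.78] grip 31.897277981042862
```

Emit:
send_rows(increments=[{"dx": 0,"dy": 0,"dz": 0,"roll": 0.5,"claw": -0.4},{"dx": 0,"dy": 0,"dz": 0,"roll": 0.8,"claw": -0.35},{"dx": 0,"dy": 0,"dz": 1,"roll": 0.8,"claw": -0.35},{"dx": 0,"dy": 0,"dz": 3,"roll": 0.8,"claw": -0.35},{"dx": 0,"dy": 0,"dz": 5,"roll": 0.8,"claw": 0.3}])

```text
clock: 29.98
tcp_pos: [0.624, 0.175, 0.2741]
orientation: [-0.001, 0.472, 0.881, -0.0]
wrist_force: [0.4, -0.1, -0.5]
finger_gap: 0.0446
grip_force: 0.0
```

```bash
cat > ang.py <<'E'
from w import *
from ov import stand
from scipy.ndimage import map_coordinates
p=(.632+.0239*np.cos(.4817),.179+.0239*np.sin(.4817),np.radians(27.6),-.0239)
X,Y,m,ax,xc=stand(*p); s=np.linspace(-1,1,40)[:,None]
for n in("wrist","scene"):
    im,c=wcam(n); cv2.imwrite(f"pics/ang_{n}.png",im); c=tuple(c)
    g=cv2.GaussianBlur(cv2.cvtColor(im,6).astype(np.float32),(0,0),1.2); gx,gy=cv2.Sobel(g,5,1,0),cv2.Sobel(g,5,0,1)
    res=[]
    for th in range(-90,91,3):
      b=np.cos(np.radians(th))*xc+np.sin(np.radians(th))*Y; w=np.cross(ax,b)
      for du in np.arange(-.006,.0061,.002):
        for dv in np.arange(-.006,.0061,.002):
          o=m+.0225*ax+du*xc+dv*Y; v=0
          for sg in(1,-1):
            q=proj(0,o+.0065*sg*w+.0345*s*b,c); t=q[-1]-q[0]; t/=np.hypot(*t)
            G=-gx*t[1]+gy*t[0]; v+=abs(map_coordinates(G,[q[:,1],q[:,0]],order=1)).mean()
          res.append((v,th,du,dv))
    r={}
    for v,th,*_ in res: r[th]=max(r.get(th,0),v)
    print(n,sorted(((round(float(v),1),t) for t,v in r.items()),reverse=True)[:8])
    print([x for x in sorted(res,reverse=True)[:2]])
E
python3 st.py; python3 ang.py
```

```text
29.98 [0.624  0.175  0.2741] yaw 123.6 s,t,z mm [ -8.9   0.2 133.1] [ 0.4 -0.1 -0.5] 0.04455140261456711
torque [ 0.   -0.09  0.  ] grip 0.0
wrist [(114.3, -63), (112.8, -51), (109.3, -60), (108.6, -66), (108.0, -81), (107.8, 12), (104.7, -48), (103.6, -72)]
[(np.float64(114.26973457872512), -63, np.float64(0.006), np.float64(0.006)), (np.float64(112.80682806776738), -51, np.float64(0.006), np.float64(0.006))]
scene [(152.8, 84), (150.4, 81), (147.5, 87), (144.2, 78), (141.5, 90), (141.5, -90), (139.9, -81), (139.3, -84)]
[(np.float64(152.82019243636313), 84, np.float64(0.0), np.float64(0.006)), (np.float64(150.3917526996139), 81, np.float64(0.0), np.float64(0.006))]
```

```bash
cat > lsd.py <<'E'
import sys
from w import *
from ov import stand
np.set_printoptions(precision=1,suppress=True)
p=(.632+.0239*np.cos(.4817),.179+.0239*np.sin(.4817),np.radians(27.6),-.0239)
X,Y,m,ax,xc=stand(*p)
for n in sys.argv[1:]:
    im,c=wcam(n); f,cx,cy,M=c; R,t=M[:,:3],M[:,3]; o=-R.T@t; P0=m+.0215*ax
    L=cv2.createLineSegmentDetector().detect(cv2.GaussianBlur(cv2.cvtColor(im,6),(0,0),.8))[0][:,0]
    def uv(q):
        d=R.T@np.array([(q[0]-cx)/f,-(q[1]-cy)/f,-1]); P=o+d*(((P0-o)@ax)/(d@ax))-P0; return 1000*np.array([P@xc,P@Y])
    print(n,"centre px",proj(0,P0,c)[0]); out=[]
    for l in L:
        a,b=uv(l[:2]),uv(l[2:]); d=b-a; ln=np.hypot(*d)
        if ln>14 and np.hypot(*((a+b)/2))<38: out.append((ln,np.degrees(np.arctan2(d[1],d[0]))%180,(a[0]*d[1]-a[1]*d[0])/ln,a,b))
    for r in sorted(out,key=lambda r:-r[0])[:10]: print("len %.0f th %.0f dist %.1f"%r[:3],r[3],r[4])
E
python3 lsd.py wrist scene
```

```text
wrist centre px [271.5 200.8]
len 28 th 107 dist 10.7 [9.  7.2] [ 1.  33.7]
len 25 th 156 dist -23.8 [  9.1 -30.3] [-13.7 -20. ]
len 24 th 122 dist -32.6 [-19.2 -30.6] [-32.3  -9.9]
len 21 th 110 dist -1.5 [-9.7 30.8] [-2.4 10.9]
len 19 th 107 dist 10.8 [ 16.  -15.1] [10.2  3.5]
len 19 th 106 dist -15.5 [13.  10.8] [18.3 -7.7]
len 17 th 24 dist -34.0 [ 35.  -21.6] [ 19.6 -28.4]
len 16 th 6 dist -13.2 [15.  14.9] [31.3 16.7]
len 15 th 108 dist -16.3 [ 7.3 30.5] [12.  15.8]
len 14 th 142 dist 31.0 [-20.3 -23.5] [ -9.2 -32.2]
scene centre px [271.8 174.9]
len 46 th 161 dist -16.7 [  0.4 -17.8] [-42.6  -2.7]
len 34 th 102 dist -2.1 [  0.3 -11. ] [-7.  21.9]
len 25 th 71 dist 0.4 [ 7.5 20.9] [15.5 44.4]
len 22 th 113 dist 10.8 [11.8 -0.3] [ 3.2 20.4]
len 17 th 167 dist -13.6 [-26.3  20. ] [-9.6 16.2]
```

Both cameras give the bar at about −73°, so the ring is near its stop. I'll push the +y bar end with the closed fingers to confirm it is tight.

Emit:
send_rows(increments=[{"dx": -0.9,"dy": 0.12,"dz": 0,"roll": -0.4,"claw": -0.5},{"dx": -1.76,"dy": 0.25,"dz": 0,"roll": -0.75,"claw": -1},{"dx": -1.76,"dy": 0.25,"dz": -2,"roll": -0.75,"claw": -1},{"dx": -1.76,"dy": 0.25,"dz": -4,"roll": -0.75,"claw": -1},{"dx": -1.76,"dy": 0.25,"dz": -5.25,"roll": -0.75,"claw": -1}])

```text
clock: 30.8
tcp_pos: [0.5778, 0.1809, 0.1371]
orientation: [-0.002, 0.518, 0.856, -0.002]
wrist_force: [-0.5, 0.6, 0.0]
finger_gap: -0.0002
grip_force: 0.0
```

Emit:
send_rows(increments=[{"dx": 0.09,"dy": 0.05,"dz": 0,"roll": 0,"claw": -1},{"dx": 0.18,"dy": 0.09,"dz": 0,"roll": 0,"claw": -1},{"dx": 0.27,"dy": 0.14,"dz": 0,"roll": 0,"claw": -1},{"dx": 0.35,"dy": 0.18,"dz": 0,"roll": 0,"claw": -1},{"dx": 0.35,"dy": 0.18,"dz": 0,"roll": 0,"claw": -1}])

```text
clock: 31.42
tcp_pos: [0.5898, 0.1858, 0.1426]
orientation: [0.0, 0.518, 0.856, 0.0]
wrist_force: [-2.8, -0.5, 4.2]
finger_gap: 0.0003
grip_force: 2.2
```

```bash
python3 st.py
```

```text
31.43 [0.5898 0.1858 0.1426] yaw 117.6 s,t,z mm [-34.3  25.6   1.6] [-2.8 -0.5  4.2] 0.0002960060828842877
torque [-0.3  0.5 -0. ] grip 2.244622103171423
```

Emit:
send_rows(increments=[{"dx": 0,"dy": 0,"dz": 0.12,"roll": 0,"claw": -1},{"dx": 0.05,"dy": 0.03,"dz": 0.12,"roll": 0,"claw": -1},{"dx": 0.1,"dy": 0.05,"dz": 0.12,"roll": 0,"claw": -1},{"dx": 0.15,"dy": 0.08,"dz": 0.12,"roll": 0,"claw": -1},{"dx": 0.15,"dy": 0.08,"dz": 0.12,"roll": 0,"claw": -1}])

```text
clock: 32.05
tcp_pos: [0.5921, 0.1875, 0.1443]
orientation: [-0.001, 0.518, 0.856, -0.001]
wrist_force: [-5.8, -3.0, 3.7]
finger_gap: -0.0001
grip_force: 3.4
```

```bash
python3 st.py
```

```text
32.05 [0.5921 0.1875 0.1443] yaw 117.6 s,t,z mm [-31.4  26.1   3.3] [-5.8 -3.   3.7] -8.743741272285545e-05
torque [-0.58  1.12 -0.  ] grip 3.43985132756643
```

Emit:
send_rows(increments=[{"dx": 0.04,"dy": 0.02,"dz": 0,"roll": 0,"claw": -1},{"dx": 0.07,"dy": 0.04,"dz": 0,"roll": 0,"claw": -1},{"dx": 0.1,"dy": 0.05,"dz": 0,"roll": 0,"claw": -1},{"dx": 0.1,"dy": 0.05,"dz": 0,"roll": 0,"claw": -1},{"dx": 0.1,"dy": 0.05,"dz": 0,"roll": 0,"claw": -1}])

```text
clock: 32.67
tcp_pos: [0.5928, 0.188, 0.1439]
orientation: [-0.002, 0.518, 0.855, -0.003]
wrist_force: [-9.5, -5.1, 5.9]
finger_gap: 0.0002
grip_force: 5.1
```

```bash
python3 st.py
```

```text
32.67 [0.5928 0.188  0.1439] yaw 117.6 s,t,z mm [-30.5  26.1   2.9] [-9.5 -5.1  5.9] 0.00023905338756881746
torque [-0.96  1.96  0.03] grip 5.131303790258244
```

Emit:
send_rows(increments=[{"dx": 0.04,"dy": 0.02,"dz": 0,"roll": 0,"claw": -1},{"dx": 0.07,"dy": 0.04,"dz": 0,"roll": 0,"claw": -1},{"dx": 0.1,"dy": 0.05,"dz": 0,"roll": 0,"claw": -1},{"dx": 0.1,"dy": 0.05,"dz": 0,"roll": 0,"claw": -1},{"dx": 0.1,"dy": 0.05,"dz": 0,"roll": 0,"claw": -1}])

```text
clock: 33.3
tcp_pos: [0.5933, 0.1883, 0.1438]
orientation: [-0.003, 0.518, 0.855, -0.004]
wrist_force: [-15.1, -8.5, 9.6]
finger_gap: -0.0001
grip_force: 8.5
```

```bash
python3 st.py
```

```text
33.3 [0.5933 0.1883 0.1438] yaw 117.6 s,t,z mm [-30.   26.1   2.8] [-15.1  -8.5   9.6] -5.6593047916639046e-05
torque [-1.59  3.01  0.09] grip 8.474886249750853
```

Emit:
send_rows(increments=[{"dx": 0.04,"dy": 0.02,"dz": 0,"roll": 0,"claw": -1},{"dx": 0.08,"dy": 0.04,"dz": 0,"roll": 0,"claw": -1},{"dx": 0.12,"dy": 0.06,"dz": 0,"roll": 0,"claw": -1},{"dx": 0.12,"dy": 0.06,"dz": 0,"roll": 0,"claw": -1},{"dx": 0.12,"dy": 0.06,"dz": 0,"roll": 0,"claw": -1}])

```text
clock: 33.92
tcp_pos: [0.5939, 0.1887, 0.144]
orientation: [-0.004, 0.518, 0.855, -0.006]
wrist_force: [-21.3, -12.2, 14.3]
finger_gap: 0.0001
grip_force: 12.9
```

```bash
python3 st.py
```

```text
33.92 [0.5939 0.1887 0.144 ] yaw 117.6 s,t,z mm [-29.3  26.3   3. ] [-21.3 -12.2  14.3] 5.658618269200454e-05
torque [-2.31  4.39  0.09] grip 12.89506756234914
```

Emit:
send_rows(increments=[{"dx": -0.3,"dy": -0.16,"dz": 0,"roll": 0,"claw": -1},{"dx": -0.7,"dy": -0.37,"dz": 0,"roll": 0,"claw": -1},{"dx": -0.7,"dy": -0.37,"dz": 2,"roll": 0,"claw": -1},{"dx": 0.2,"dy": -0.5,"dz": 4,"roll": 0.4,"claw": -0.3},{"dx": 1.2,"dy": -0.5,"dz": 5.3,"roll": 0.75,"claw": 0.04}])

```text
clock: 34.55
tcp_pos: [0.6329, 0.1797, 0.2804]
orientation: [0.002, 0.471, 0.882, 0.002]
wrist_force: [0.9, 0.6, -0.1]
finger_gap: 0.0362
grip_force: 0.0
```

```bash
python3 st.py; python3 lsd.py wrist scene
```

```text
34.55 [0.6329 0.1797 0.2804] yaw 123.7 s,t,z mm [  1.1   0.2 139.4] [ 0.9  0.6 -0.1] 0.03616059270251636
torque [ 0.01 -0.03  0.04] grip 0.0
wrist centre px [262.2 201.2]
len 32 th 106 dist 10.3 [9.7 3.5] [ 1.  33.9]
len 25 th 106 dist 0.6 [-9.3 29.5] [-2.3  5.5]
len 22 th 154 dist -23.3 [  7.9 -29.6] [-12.2 -20. ]
len 21 th 106 dist -15.3 [12.5 12. ] [18.4 -8.3]
len 21 th 4 dist -14.2 [14.7 15.2] [35.4 16.6]
len 20 th 24 dist -34.1 [ 35.8 -21.4] [ 17.3 -29.6]
len 18 th 165 dist 33.8 [ -8.6 -32.6] [  8.6 -37.3]
len 17 th 108 dist 10.2 [ 15.9 -16. ] [10.7  0.2]
len 16 th 21 dist -35.8 [-12.5  33.5] [ 2.8 39.3]
len 15 th 99 dist -14.0 [ 9.2 31. ] [11.6 16.2]
scene centre px [271.8 174.9]
len 30 th 103 dist -2.2 [-1.2 -4.3] [-8.  25.1]
len 30 th 73 dist 1.4 [ 4.7 10.6] [13.4 38.9]
len 29 th 168 dist -16.0 [  0.5 -16.4] [-27.6 -10.6]
len 17 th 167 dist -13.7 [-26.3  20.1] [-10.2  16.4]
```

The bar stays at about 74° under a 24 N push at its end (about 0.65 N m), so the ring is at its stop. The gripper is clear, so I'm handing in.

```bash
python3 -c "
from workcell import *
print(hand_in())"
```

```text
the job is handed in; nothing more can be done
None
```

I handed the job in at about 35 s: the thick cartridge is on the sprung seat, the thin one bar side up on it, and the ring turned clockwise to about 74° of the 75° stop, where a 24 N push at the bar end barely moved it; no verdict came back.

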